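# Stand the bench display up on its fold-out leg

### The arm

A 7-joint arm with a two-finger parallel gripper is mounted at the origin on a cart in front of the work surface, level with it; the furniture and walls round the work are solid. World frame = base frame: x ahead of the robot, y to its left, z up, the work surface at z = 0. Lengths are in m, angles in rad, forces in N, time in s.
With the tool pointing down it reaches from about 0.425 to 0.95 m from the base axis. Payload 4.7 kg.
Tool frame: the origin (TCP) lies on the centre line of the jaws, within the pads' length; the fingertips stand robot.nose_length ahead of it and the grasp point (between the pads) lies 8 mm behind it (robot.nose_length is the distance from the TCP to the fingertips, in m); z points along the fingers, y is the line along which they close (so a half turn about z gives the same grasp; the last joint's range is limited). The gripper opens to 85 mm and grips with 20 to 120 N. Pads are 22 mm wide; open, the fingers measure 114 mm over their backs; the gripper's body (76 mm by 85 mm) begins 54 mm behind the grasp point. The pads swing forward as they close: fully open they stand 13 mm farther back than shut.
Start: joints at [1.164, 0.469, -0.049, 1.532, 0.024, 1.141, -0.082], TCP at [0.249, -0.627, 0.242] pointing down, gripper open.
Joint ranges: [-2.59, 2.59], [-0.33, 1.99], [-1.39, 1.29], [0.1, 2.45], [-1.04, 4.18], [0.21, 1.99], [-2.66, 2.66]. Speed limits (rad/s): [2.57, 2.57, 3.14, 3.14, 3.14, 3.14, 3.14].

### API

Orientations are given as [roll, pitch, yaw] about the fixed x, y, z axes, in that order (R = Rz(yaw) Ry(pitch) Rx(roll)).
In Python, from plant import robot, status, grab_frame gives the robot as it stands (robot), with the cameras as plain functions and the readings (status). Calls block until the motion is done:
- robot.goto(position, orientation): joint-space move of the TCP to a pose.
- robot.move_straight(position, vel=0.15, attitude=None, contact_N=None): straight line of the TCP; attitude=None keeps the orientation; vel is the mean speed in m/s. With contact_N (N) it stops when the force on the tool has changed by that much, and returns True; else False.
- robot.move_joints(angles): joint-space move.
- robot.grip(opening, strength=None): opening from 0.0 (shut) to 1.0 (fully open); strength is the grip in N (None keeps the last); returns when the fingers have stopped.
- robot.sleep(seconds).
- robot.inverse_kinematics(position, orientation): joint angles nearest the present ones, or None.
- status.sense(): the state.
- grab_frame(name): name is "side" or "top" or "wrist"; returns a dict with "image" (384x512x3 uint8, red, green, blue), "range_z" (384x512 float32, m along the optical axis (not along the pixel's ray), 0 where there is no reading), "fx", "fy", "cx", "cy" (pixels), "R" (3x3) and "t" (3): a world point X has camera coordinates R X + t. Camera axes: x right, y down, z forward; pixel columns grow to the right and rows downward; lengths in m; the calibration is good to about 2 mm. A picture is of the moment at which its call begins.
A pose or a line that the arm cannot do raises robot.IKError and nothing moves.
- robot.close_job(): hands the job in; it is judged then, once.
The state is a dict: "t": time; "joint_pos": joint angles; "joint_velocities": joint speeds; "effort": joint torques, N m; "tcp_pos": TCP position; "tcp_rot": TCP orientation; "wrist_force": force on the tool from outside, world axes, zero at the start; "torque": the same for the moment, N m; "opening": opening from 0.0 (shut) to 1.0 (fully open); "gripper_force": force on a finger pad.
Only numpy, scipy, OpenCV 4.12 (cv2) and the standard library are available. Lean on these libraries where they do the work, as an engineer would, in place of code of your own. Each camera call takes 0.05 s, during which the arm holds its last target. There are 200 camera calls.

### The job

Set up the bench display on the blue-green mat: take aside the vessel that stands there and leave it upright on the worktop, clear of the mat. Fold the leg out of the display's back until it is fully open, then stand the display upright on the mat on its bottom edge and the leg, centred and square with the mat, screen towards the mat's front edge (the robot's side). Set it down gently, let neither it nor a vessel fall over, and leave the conical flask, the dropper, reagent and wash bottles and the tube rack where they are.

Things in the scene. Friction and masses are not known exactly. Their poses are not given: they have to be found in the camera images.
- display: Flat black bench display, orange corners, 160 wide x 200 high x 14 mm thick, 0.46 kg. Origin: middle of its bottom face. Own axes: +x out of its BACK (faces at x -7 screen, +7 back), y along its width, z up its height. Starts leaning 0.40 rad on the tank's upper edge, screen to the tank, back to the robot, held only by its weight; its top 58 mm stick out above the edge.
- leg (a joint): Fold-out leg on the display's back: 0 folded flat, 0.62 rad fully open at its stop; opening swings its lower, free end out of the back. Grey channel 34 mm wide (along display y), 10 mm thick, folded 3 to 13 mm proud of the back, 120 mm from hinge pin down to the end of its rubber foot. Stiff (0.05 Nm), stays where left. On it the display leans back 0.41 rad, foot 84 mm behind its bottom edge.
- leg_hinge (a point): Middle of the leg's hinge pin; the pin runs along the display's y, at x = 15 mm, z = 132 mm in the display's frame.
- leg_foot (a point): Centre of the black rounded rubber foot (radius 6 mm, 42 mm long along display y) at the leg's free end, 114 mm from the hinge pin.
- mat: Thin ribbed blue-green non-slip mat (1 mm) lying on the worktop, fixed, 200 mm along its x by 240 mm along its y. Origin: middle of its back long edge, on the worktop; the mat reaches from there to x = -200 mm (centre at x = -100 mm). Its -x edge is its front, the long side nearer to the robot.
- tank: White dispensing tank, fixed, standing on the worktop: box 192 x 134 mm, 132 mm high, with a filler cap (43 mm wide, to 152 mm high) and an orange tap. Own frame: box from x -80 to 112 mm and y -67 to +67 mm, z from 0; tap to -x as far as -110 mm, cap around x = 45, y = 0. The display leans on the upper edge of its -y side.
- bench_top: The worktop (fixed); its upper face is z = 0 of the world.
- media_flask: Small clear media bottle with a blue cap, diameter 50 mm, 132 mm high (body to about 80 mm, cap 33 mm wide from 114 mm up), 0.17 kg. Origin: centre of its underside, z up. It, the beaker or the sample cup stands on the mat at the start.
- beaker: Clear empty beaker, outer diameter 54 mm, 70 mm high, 0.05 kg. Origin: centre of its underside, z up.
- sample_cup: Clear open sample cup, diameter 55 mm at the rim narrowing to 42 mm at the foot, 55 mm high, 0.03 kg. Origin: centre of its underside, z up.
- conical_flask: Bystander: conical flask, 84 mm wide at the foot, 145 mm high. Origin: centre of its underside.
- dropper: Bystander: amber dropper bottle, 33 mm wide, 102 mm high. Origin: centre of its underside.
- powder: Bystander: white reagent bottle with a red cap, 70 mm wide, 165 mm high. Origin: centre of its underside.
- rack: Bystander: white test tube rack with tubes, 50 x 150 mm, 101 mm high. Origin: centre of its underside; long side along its y.
- wash: Bystander: wash bottle with a red bent jet, 66 x 101 mm, 214 mm high. Origin: underside; the body (64 mm wide) is centred 17 mm to its +y.

How it is judged:
By the outcome, as a careful person would: the job done as asked, in the order asked, and still so for the second after the job is handed in, with the robot touching nothing.
It also fails if it takes over 69 s, if anything falls off the work surface, if the arm or the gripper's body presses on something with over 40 N, if the wrist force passes 120 N, or if a joint passes its speed limit or range.

## Working session

There is one attempt and no reset: what is moved stays moved. The work goes in short steps, each a Python script; the robot and the scene stay as the last script left them, time stands still between calls to the robot, and variables do not carry over. Pictures are saved under pics/ and viewed, at most 13 in all, crops included, and the job is handed in when it is done.

```bash
ls; mkdir -p pics; python3 - <<'E'
from plant import robot, status, grab_frame
import cv2, numpy as np, pickle
print({k:v for k,v in status.sense().items()}, robot.nose_length)
fs={n:grab_frame(n) for n in("side","top")}
pickle.dump(fs,open("f0.pkl","wb"))
for n,f in fs.items():
    print(n,f["fx"],f["cx"],f["cy"],(-f["R"].T@f["t"]).round(3),f["R"][2].round(3),(f["range_z"]>0).mean())
    cv2.imwrite(f"pics/{n}0.png",f["image"][:,:,::-1])
E
```

```text
pics
plant.py
{'t': 0.0, 'joint_pos': array([ 1.16411789,  0.46942694, -0.04859101,  1.53372705,  0.02409272,
        1.14100234, -0.0823238 ]), 'joint_velocities': array([ 0.00169181, -0.00106995,  0.00034846,  0.00089532,  0.00024512,
        0.00194114,  0.00062242]), 'effort': array([ 8.45336599e-04, -5.10297346e+01, -4.56653489e-02, -2.37709486e+01,
        1.08353535e-02,  7.69757928e-03,  5.20768154e-06]), 'tcp_pos': array([ 0.24877309, -0.62685947,  0.24125714]), 'tcp_rot': array([-3.13961557e+00,  6.95877815e-05,  3.77780522e-01]), 'wrist_force': array([-0.10127442,  0.7275627 , -0.20725249]), 'torque': array([ 0.00303963, -0.02933043,  0.0051963 ]), 'gripper_force': 0.0, 'opening': 1.001034597564745} 0.011
side 474.79349796587354 252.47604988409267 191.92725729679574 [0.594 1.278 0.931] [-0.04  -0.832 -0.554] 0.86859130859375
top 422.1457955069335 251.0478599126467 185.19479735993042 [ 0.46  -0.014  1.623] [ 0.046  0.007 -0.999] 0.996002197265625
```

View pics/top0.png

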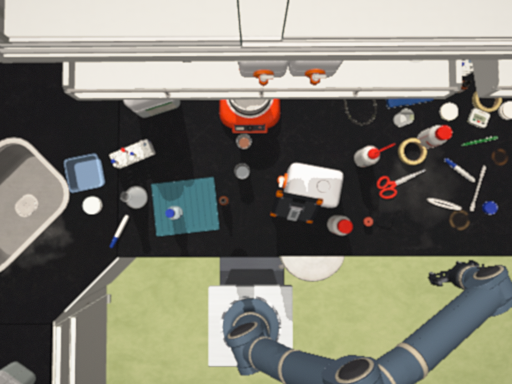

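View pics/side0.png

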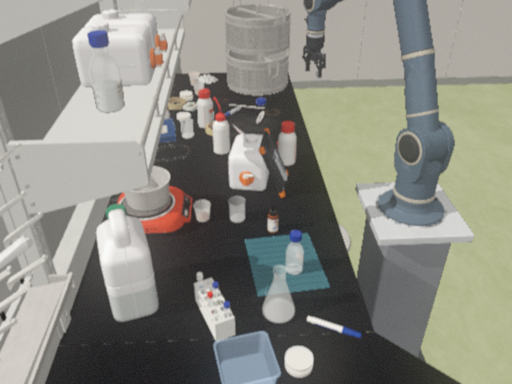

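Top view: mat at about (185,207) with the blue-capped media flask on it (172,213). The display (297,205) leans on the tank (313,185), dropper at (224,201), red-capped powder bottle right beside the display at (340,226). The side view agrees, with the conical flask at (279,300).

```bash
cat > h.py <<'E'
import numpy as np, cv2, pickle
def ray(f,uv,z):
    uv=np.atleast_2d(uv).astype(float)
    d=np.c_[(uv[:,0]-f["cx"])/f["fx"],(uv[:,1]-f["cy"])/f["fy"],np.ones(len(uv))]@f["R"]
    c=-f["R"].T@f["t"]; return c+d*((z-c[2])/d[:,2])[:,None]
def cloud(f):
    h,w=f["range_z"].shape; v,u=np.mgrid[:h,:w]; z=f["range_z"]
    P=np.stack([(u-f["cx"])/f["fx"]*z,(v-f["cy"])/f["fy"]*z,z],-1)
    return (P-f["t"])@f["R"]
def hsv(f): return cv2.cvtColor(f["image"],cv2.COLOR_RGB2HSV)
def proj(f,X):
    c=np.atleast_2d(X)@f["R"].T+f["t"]; return np.c_[f["fx"]*c[:,0]/c[:,2]+f["cx"],f["fy"]*c[:,1]/c[:,2]+f["cy"]]
def box(m):
    cs=cv2.findContours(m.astype(np.uint8),cv2.RETR_EXTERNAL,cv2.CHAIN_APPROX_NONE)[0]
    return max(cs,key=cv2.contourArea)[:,0]
E
python3 - <<'E'
from h import *
fs=pickle.load(open("f0.pkl","rb"))
for n in("top","side"):
    f=fs[n];H=hsv(f);P=cloud(f)
    m=(H[...,0]>80)&(H[...,0]<100)&(H[...,1]>90)&(H[...,2]>50)&(abs(P[...,2])<.02)
    c=box(m); r=cv2.minAreaRect(ray(f,c,.001)[:,:2].astype(np.float32)); print(n,"mat",r)
    bx=cv2.boxPoints(r); print(bx.round(3).tolist())
    print(" table z near mat",np.median(P[m][:,2]))
    b=(H[...,0]>105)&(H[...,0]<128)&(H[...,1]>150)
    uv=c.mean(0); 
    k,l,s,ce=cv2.connectedComponentsWithStats(b.astype(np.uint8))
    for i in range(1,k):
        if s[i,4]>15 and np.hypot(*(ce[i]-uv))<60: print("blue",s[i],ray(f,ce[i],.132).round(3), P[l==i].mean(0).round(3))
    o=(H[...,0]>4)&(H[...,0]<18)&(H[...,1]>160)&(H[...,2]>120)
    k,l,s,ce=cv2.connectedComponentsWithStats(o.astype(np.uint8))
    for i in range(1,k):
        if s[i,4]>2: print("or",ce[i].round(1),s[i,4],P[l==i].mean(0).round(3))
f=fs["top"];P=cloud(f);I=f["image"]
m=(abs(P[...,2]-.132)<.006)&(I.min(-1)>140)&(P[...,1]<-.1)&(P[...,1]>-.5)&(P[...,0]>.4)&(P[...,0]<.8)
r=cv2.minAreaRect(ray(f,box(m),.132)[:,:2].astype(np.float32)); print("tank",r,cv2.boxPoints(r).round(3).tolist())
a=cv2.resize(fs["top"]["image"][150:250,250:370],None,fx=5,fy=5,interpolation=cv2.INTER_CUBIC)[:,:]
b=cv2.resize(fs["side"]["image"][100:220,215:315],None,fx=5,fy=5)
cv2.imwrite("pics/c1.png",cv2.resize(np.hstack([a,b[:500]]),(800,364))[:,:,::-1])
E
```

```text
top mat ((0.454871267080307, 0.250387966632843), (0.20519126951694489, 0.24626244604587555), 6.138477325439453)
[[0.3400000035762787, 0.3619999885559082], [0.3659999966621399, 0.11699999868869781], [0.5699999928474426, 0.13899999856948853], [0.5440000295639038, 0.3840000033378601]]
 table z near mat 0.0020299722042388365
blue [165 209   9   8  54] [[0.432 0.286 0.132]] [0.432 0.288 0.121]
or [313.5  73.9] 112 [ 0.802 -0.172  0.53 ]
or [261.9  72.4] 78 [ 0.805 -0.037  0.533]
or [263.   82.5] 17 [ 0.781 -0.04   0.523]
or [249.2 116.1] 750 [0.792 0.002 0.054]
or [253.8 131.5] 48 [ 0.733 -0.016  0.059]
or [284.6 179.6] 34 [ 0.552 -0.129  0.063]
or [277.9 179. ] 7 [ 0.558 -0.107  0.01 ]
or [278.9 193.7] 32 [ 0.498 -0.101  0.168]
or [319.1 201.7] 22 [ 0.469 -0.236  0.185]
or [272.5 214.3] 11 [ 0.424 -0.085  0.023]
or [367.6 221.4] 58 [ 0.395 -0.443  0.024]
or [309.  221.5] 10 [ 0.396 -0.222  0.021]
side mat ((0.4867028295993805, 0.22749550640583038), (0.13690760731697083, 0.1889754980802536), 6.186473846435547)
[[0.40799999237060547, 0.3140000104904175], [0.42899999022483826, 0.12600000202
[... 353 characters left out ...]
 0.794 -0.073  0.052]
or [180.8 191. ] 4 [ 0.771 -0.068  0.049]
or [281.9 194.2] 28 [ 0.426 -0.08   0.014]
or [173.7 193.3] 3 [ 0.793 -0.051  0.051]
or [180.4 199.1] 11 [ 0.768 -0.019  0.049]
or [178.4 202.4] 5 [0.773 0.005 0.052]
or [179.8 205.8] 4 [0.768 0.02  0.049]
or [165.5 221.1] 337 [0.805 0.1   0.05 ]
or [179.8 216.8] 4 [0.764 0.071 0.044]
or [185.8 219. ] 6 [0.747 0.065 0.029]
or [148. 222.] 3 [0.858 0.101 0.049]
tank ((0.5300118923187256, -0.22762857377529144), (0.18316692113876343, 0.12842586636543274), 78.9774169921875) [[0.4490000009536743, -0.3050000071525574], [0.5759999752044678, -0.33000001311302185], [0.6110000014305115, -0.15000000596046448], [0.48399999737739563, -0.125]]
```

View pics/c1.png

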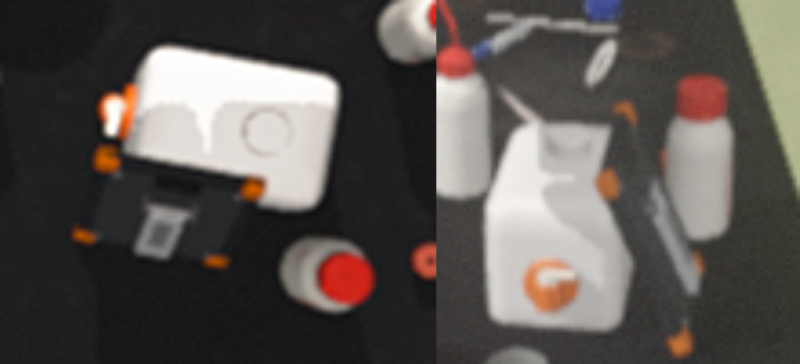

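The crop shows the display leaning on the tank's robot side with its back towards the robot. The grey leg is at crop (160,230) and the four orange corners at (105,158), (255,187), (85,235) and (215,262). Next I set the flask aside and fit the display plane from depth.

```bash
python3 - <<'E'
from h import *
from plant import robot, status, grab_frame
fs=pickle.load(open("f0.pkl","rb"))
for n in("top","side"):
    f=fs[n];P=cloud(f);I=f["image"]
    q=proj(f,[[.424,-.085,.015],[.396,-.222,.015],[.469,-.236,.18],[.498,-.101,.18]]).astype(np.int32)
    m=np.zeros(I.shape[:2],np.uint8);cv2.fillConvexPoly(m,q,1); m=cv2.erode(m,np.ones((3,3)))>0
    d=P[m&(I.max(-1)<75)&(P[...,2]>.02)]
    if len(d)>20:
        c=np.median(d,0)
        for _ in range(3):
            nn=np.linalg.svd(d-d.mean(0))[2][2]; nn*=np.sign(nn[2]); r=(d-d.mean(0))@nn; d=d[abs(r)<2*r.std()+1e-4]
        print(n,len(d),"normal",nn.round(3),"tilt",np.arcsin(nn[2]),"yaw",np.arctan2(nn[1],nn[0]),d.mean(0).round(4),r.std())
    g=P[m&(I.min(-1)>85)&(I.max(-1)<190)]; print(" leg",len(g),g.mean(0).round(3) if len(g) else "")
p=status.sense()["tcp_pos"]
robot.move_straight([p[0],p[1],.38],vel=.3)
D=[np.pi,0,0]
opts=[[np.pi,0,y] for y in(0,np.pi)]
robot.goto([.433,.291,.24],opts[0])
robot.move_straight([.433,.291,.113],vel=.12,contact_N=8)
robot.grip(0,30); s=status.sense(); print(s["opening"],s["gripper_force"],s["tcp_pos"],s["t"])
robot.move_straight([.433,.291,.18],vel=.12)
robot.move_straight([.635,.28,.18],vel=.2)
print(robot.move_straight([.635,.28,.105],vel=.06,contact_N=2),status.sense()["tcp_pos"])
robot.grip(1.0)
robot.move_straight([.635,.28,.26],vel=.2)
print(status.sense()["t"],status.sense()["joint_pos"].round(2))
f=grab_frame("top");pickle.dump(f,open("f1.pkl","wb"));cv2.imwrite("pics/t1.png",f["image"][:,:,::-1])
# reach checks
c=np.array([.432,-.155,.06])
for n,pos,al,yaw in [("leg",[.40,-.155,.07],a,-.2) for a in(.4,.6,.8,1.0,1.2)]:
    from scipy.spatial.transform import Rotation as R
    z=np.array([np.cos(yaw)*np.sin(al),np.sin(yaw)*np.sin(al),-np.cos(al)]);y=np.array([np.sin(yaw),-np.cos(yaw),0])
    for s in(1,-1):
        M=np.c_[np.cross(s*y,z),s*y,z]; print(n,al,s,robot.inverse_kinematics(pos,R.from_matrix(M).as_euler("xyz")))
E
```

```text
top 565 normal [-0.9    0.176  0.4  ] tilt 0.4113781952196352 yaw 2.948704949079804 [ 0.4532 -0.1578  0.1196] 0.0013767256116491002
 leg 110 [ 0.436 -0.157  0.133]
side 270 normal [-0.902  0.169  0.397] tilt 0.40878109474545893 yaw 2.956892156011345 [ 0.4561 -0.1305  0.1162] 0.001005267419110273
 leg 136 [ 0.433 -0.148  0.092]
0.3666684424583098 28.86212789475394 [0.43330792 0.29080041 0.1133306 ] 5.7667
True [0.63488066 0.27899598 0.11313113]
10.1083 [-0.71  0.5   0.36  1.48 -0.18  1.2  -1.9 ]
leg 0.4 1 None
leg 0.4 -1 None
leg 0.6 1 None
leg 0.6 -1 None
leg 0.8 1 None
leg 0.8 -1 None
leg 1.0 1 None
leg 1.0 -1 None
leg 1.2 1 None
leg 1.2 -1 None
```

The flask is set down. The pose I checked for gripping the leg is out of reach, so I'll map what is reachable around it, along with the top grasp and the placing pose.

```bash
cat >> h.py <<'E'
from scipy.spatial.transform import Rotation as Rot
def att(al,yaw,s=1):  # tool axis tilted al from down towards heading yaw, closing across the heading
    z=np.array([np.cos(yaw)*np.sin(al),np.sin(yaw)*np.sin(al),-np.cos(al)]);y=s*np.array([np.sin(yaw),-np.cos(yaw),0])
    return Rot.from_matrix(np.c_[np.cross(y,z),y,z]).as_euler("xyz")
E
python3 - <<'E'
from h import *
from plant import robot, status, grab_frame
def ok(p,o):
    try: return robot.inverse_kinematics(p,o)
    except robot.IKError: return None
for (x,y,z) in [(.40,-.155,.06),(.42,-.155,.09),(.43,-.158,.12),(.45,-.16,.2),(.5,-.16,.2),(.6,-.16,.2),(.5,.2,.1)]:
    print((x,y,z),[(round(a,1),s) for a in np.arange(-.6,1.7,.2) for s in(1,-1) if ok([x,y,z],att(a,-.19,s)) is not None])
# top grasp: tool along -z_display, closing across thickness
for nm,p,yw in [("pick",[.48,-.165,.165],-.19),("pickup",[.46,-.165,.35],-.19),("place",[.47,.25,.165],.107),("placeup",[.47,.25,.35],.107)]:
    for a in(0,-.2,-.4):
        for s in(1,-1):
            z=np.array([np.cos(yw)*np.sin(a),np.sin(yw)*np.sin(a),-np.cos(a)]);x=s*np.array([-np.sin(yw),np.cos(yw),0])
            q=ok(p,Rot.from_matrix(np.c_[x,np.cross(z,x),z]).as_euler("xyz")); print(nm,a,s,None if q is None else np.round(q,2))
E
```

```text
(0.4, -0.155, 0.06) [(np.float64(-0.6), 1), (np.float64(-0.6), -1), (np.float64(-0.4), 1), (np.float64(-0.4), -1), (np.float64(-0.2), 1), (np.float64(-0.2), -1), (np.float64(0.0), 1), (np.float64(0.0), -1), (np.float64(0.2), 1), (np.float64(0.2), -1)]
(0.42, -0.155, 0.09) [(np.float64(-0.6), 1), (np.float64(-0.6), -1), (np.float64(-0.4), 1), (np.float64(-0.4), -1), (np.float64(-0.2), 1), (np.float64(-0.2), -1), (np.float64(0.0), 1), (np.float64(0.0), -1), (np.float64(0.2), 1), (np.float64(0.2), -1), (np.float64(0.4), -1)]
(0.43, -0.158, 0.12) [(np.float64(-0.6), 1), (np.float64(-0.6), -1), (np.float64(-0.4), 1), (np.float64(-0.4), -1), (np.float64(-0.2), 1), (np.float64(-0.2), -1), (np.float64(0.0), 1), (np.float64(0.0), -1), (np.float64(0.2), 1), (np.float64(0.2), -1), (np.float64(0.4), 1), (np.float64(0.4), -1)]
(0.45, -0.16, 0.2) [(np.float64(-0.6), 1), (np.float64(-0.6), -1), (np.float64(-0.4), 1), (np.float64(-0.4), -1), (np.float64(-0.2), 1), (np.float64(-0.2), -1), (np.float64(0.0), 1), (np.float64(0.0), -1), (np.float64(0.2), 1), (np.float64(0.2), -1), (np.float64(0.4), 1), (
[... 1854 characters left out ...]
.69 -2.62]
place 0 1 [-0.55  0.32 -0.02  1.95  0.01  0.86 -0.47]
place 0 -1 [ 0.29  0.61 -1.17  1.91  0.64  1.07  2.09]
place -0.2 1 [-0.48  0.41 -0.05  1.83 -0.07  1.08 -0.39]
place -0.2 -1 [ 0.27  0.72 -1.18  1.79  0.55  1.26  2.17]
place -0.4 1 [-0.43  0.51 -0.08  1.72 -0.12  1.29 -0.35]
place -0.4 -1 [ 0.25  0.83 -1.18  1.68  0.48  1.44  2.2 ]
placeup 0 1 [-0.59  0.15  0.03  1.72 -0.    1.27 -0.46]
placeup 0 -1 [ 0.35  0.35 -1.17  1.68  0.33  1.34  2.37]
placeup -0.2 1 [-0.51  0.25 -0.01  1.61 -0.08  1.46 -0.4 ]
placeup -0.2 -1 [ 0.29  0.48 -1.17  1.57  0.31  1.53  2.34]
placeup -0.4 1 [-0.45  0.36 -0.05  1.51 -0.13  1.65 -0.38]
placeup -0.4 -1 [ 0.25  0.61 -1.18  1.47  0.27  1.71  2.31]
```

View pics/t1.png

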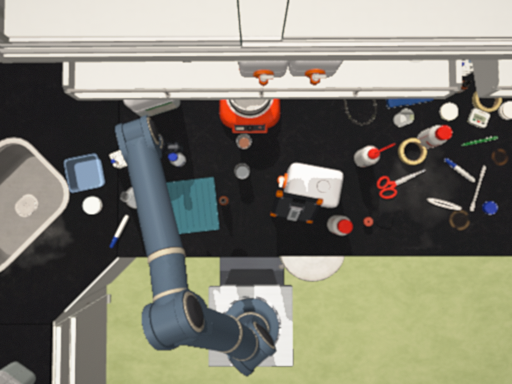

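The media flask now stands upright at (177,158), clear of the mat, and the display hasn't moved. The leg can be reached with the tool tilted slightly forward, so I go to a standoff there and look with the wrist camera.

```bash
cat >> h.py <<'E'
L=.40; YB=2.952; h=-np.array([np.cos(YB),np.sin(YB),0]); V=np.array([h[1],-h[0],0]); K=np.array([0,0,1.])
xd=-h*np.cos(L)+K*np.sin(L); zd=h*np.sin(L)+K*np.cos(L)
O=.4324*h+.074*V+.0027*K
def disp(x,y,z): return O+x*xd+y*V+z*zd
yawt=np.arctan2(h[1],h[0])
def leg_pose(phi,r,gx,al0,s,N=.011):
    """TCP pose gripping leg opened by phi; r: hinge->tip distance along leg; gx: tip centre x in display frame when folded"""
    tip=np.array([gx-.015,-r]); c,sn=np.cos(phi),np.sin(phi)
    t2=np.array([c*tip[0]-sn*tip[1], sn*tip[0]+c*tip[1]])
    al=al0-phi; a=att(al,yawt,s); z=Rot.from_euler("xyz",a).as_matrix()[:,2]
    return disp(.015+t2[0],0,.132+t2[1])-N*z, a
E
python3 - <<'E'
from h import *
from plant import robot, status, grab_frame
print("O",O,"V",V)
for al0 in(.1,.2,.3,.4):
  for s in(1,-1):
    th=L+al0; gx=.0095+.011*np.cos(th)
    print(al0,s,[(phi,o) for phi,o in((0,.05),(0,0),(.3,0),(.62,0)) if robot.inverse_kinematics(*leg_pose(phi,.085,gx+o,al0,s)) is not None])
E
```

```text
O [ 0.41070591 -0.15416361  0.0027    ] V [-0.18845886 -0.98208108  0.        ]
0.1 1 [(0, 0.05), (0, 0), (0.3, 0), (0.62, 0)]
0.1 -1 [(0, 0.05), (0, 0), (0.3, 0), (0.62, 0)]
0.2 1 [(0, 0.05), (0, 0), (0.3, 0), (0.62, 0)]
0.2 -1 [(0, 0.05), (0, 0), (0.3, 0), (0.62, 0)]
0.3 1 [(0, 0), (0.3, 0), (0.62, 0)]
0.3 -1 [(0, 0), (0.3, 0), (0.62, 0)]
0.4 1 [(0.3, 0), (0.62, 0)]
0.4 -1 [(0.3, 0), (0.62, 0)]
```

```bash
python3 - <<'E'
from h import *
from plant import robot, status, grab_frame
al0=.2; gx=.0095+.011*np.cos(L+al0)
for s in(1,-1): print(s,robot.inverse_kinematics(*leg_pose(0,.085,gx+.045,al0,s)).round(2))
s=1
p,a=leg_pose(0,.085,gx+.045,al0,s)
up=p+[0,0,.22]
robot.goto(up,att(0,yawt,s)); robot.grip(.55)
robot.move_straight(p,vel=.2,attitude=a)
print(status.sense()["joint_pos"].round(2),status.sense()["t"],p,a)
f=grab_frame("wrist");pickle.dump(f,open("w1.pkl","wb"))
I=f["image"].copy()
for q in proj(f,[disp(.02,y,z) for z in(.018,.06,.12) for y in(-.017,.017)]+[disp(.007,y,z) for z in(.0,.2) for y in(-.08,.08)]): cv2.circle(I,tuple(int(t) for t in q),3,(0,255,0),1)
cv2.imwrite("pics/w1.png",I[:,:,::-1])
E
```

```text
1 [ 0.16  0.2   0.14  2.44 -0.17  0.3  -1.31]
-1 [ 0.34  0.21 -0.06  2.43 -0.02  0.3   1.68]Traceback (most recent call last):
  File "<stdin>", line 9, in <module>
host.IKError: the arm cannot follow that straight line within its joint ranges
```

```bash
cat > go.py <<'E'
from h import *
from plant import robot, status, grab_frame
al0=.1; gx=.0095+.011*np.cos(L+al0); s=1
p,a=leg_pose(0,.085,gx+.02,al0,s)
print(status.sense()["joint_pos"].round(2), status.sense()["tcp_pos"])
robot.goto(p+[0,0,.12],a); robot.move_straight(p,vel=.15,contact_N=4)
print(status.sense()["joint_pos"].round(2),status.sense()["t"],p,status.sense()["tcp_pos"])
f=grab_frame("wrist");pickle.dump(f,open("w1.pkl","wb"))
I=f["image"].copy()
for q in proj(f,[disp(.02,y,z) for z in(.018,.06,.12) for y in(-.017,.017)]+[disp(.007,y,z) for z in(.0,.2) for y in(-.08,.08)]): cv2.circle(I,tuple(int(t) for t in q),3,(0,255,0),1)
cv2.imwrite("pics/w1.png",I[:,:,::-1])
E
python3 go.py
```

```text
[-0.46 -0.12  0.68  2.08  0.08  1.15 -1.58] [ 0.36908849 -0.1461238   0.30150194]
[-0.24  0.32  0.6   2.36 -0.46  0.45 -1.02] 13.9333 [ 0.39218564 -0.15060962  0.07218197] [ 0.39326061 -0.15093351  0.07314929]
```

View pics/w1.png

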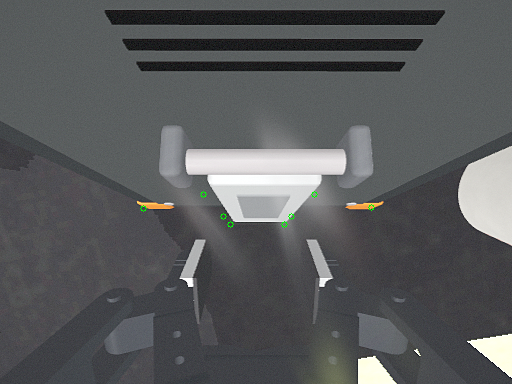

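The wrist view shows the leg centred at about column 264, with the foot near (261,215), the hinge at (265,160), and the finger tips at (195,240) and (318,240). The prediction sits about 2 mm left, so I shift it, move in and grip.

```bash
sed -i 's/+.074\*V/+.0757*V/' h.py; python3 - <<'E'
from h import *
from plant import robot, status, grab_frame
al0=.1; gx=.0095+.011*np.cos(L+al0); s=1
p,a=leg_pose(0,.085,gx,al0,s)
print(robot.move_straight(p,vel=.03,attitude=a,contact_N=2.5),p,status.sense()["tcp_pos"])
robot.grip(0,20); S=status.sense(); print(S["opening"],S["gripper_force"],S["wrist_force"],S["joint_pos"].round(2),S["t"])
f=grab_frame("wrist"); cv2.imwrite("pics/w2.png",f["image"][:,:,::-1])
E
```

```text
False [ 0.40995639 -0.1557508   0.0643936 ] [ 0.40972467 -0.15577441  0.06428888]
0.38575477040650624 22.459626495838165 [-1.06480546 -0.2865542   3.28707083] [-0.2   0.36  0.57  2.32 -0.49  0.45 -0.99] 15.0583
```

View pics/w2.png

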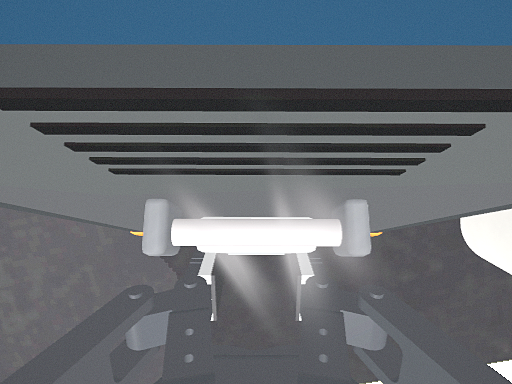

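The leg is held between the pads (opening 0.386, about 34 mm), with the hinge bar just above it at (257,232). Now I swing it out.

```bash
python3 - <<'E'
from h import *
from plant import robot, status, grab_frame
al0=.1; gx=.0095+.011*np.cos(L+al0); s=1
for phi in(.16,.31,.46,.58):
    p,a=leg_pose(phi,.085,gx,al0,s); robot.move_straight(p,vel=.06,attitude=a)
    S=status.sense(); print(phi,S["wrist_force"].round(1),S["torque"].round(2),S["opening"].round(3))
for phi in(.61,.64,.67):
    p,a=leg_pose(phi,.085,gx,al0,s); c=robot.move_straight(p,vel=.03,attitude=a,contact_N=2.0)
    S=status.sense(); print(phi,c,S["wrist_force"].round(1),S["torque"].round(2),S["opening"].round(3),S["t"])
    if c: break
fs={n:grab_frame(n) for n in("side","top","wrist")}; pickle.dump(fs,open("f2.pkl","wb"))
a=cv2.resize(fs["side"]["image"][90:215,200:325],(500,500)); b=fs["wrist"]["image"]
cv2.imwrite("pics/c2.png",np.hstack([a,cv2.resize(b,(300,225))[:0].reshape(0,300,3) if 0 else cv2.copyMakeBorder(cv2.resize(b,(300,225)),0,275,0,0,0)])[:,:,::-1])
E
```

```text
Traceback (most recent call last):
AttributeError: 'float' object has no attribute 'round'
```

```bash
python3 - <<'E'
from h import *
from plant import robot, status, grab_frame
al0=.1; gx=.0095+.011*np.cos(L+al0); s=1
for phi in(.31,.46,.58):
    p,a=leg_pose(phi,.085,gx,al0,s); robot.move_straight(p,vel=.06,attitude=a)
    S=status.sense(); print(phi,S["wrist_force"].round(1),S["torque"].round(2),round(S["opening"],3))
for phi in(.61,.64,.67):
    p,a=leg_pose(phi,.085,gx,al0,s); c=robot.move_straight(p,vel=.03,attitude=a,contact_N=2.0)
    S=status.sense(); print(phi,c,S["wrist_force"].round(1),S["torque"].round(2),round(S["opening"],3),S["t"])
    if c: break
fs={n:grab_frame(n) for n in("side","top","wrist")}; pickle.dump(fs,open("f2.pkl","wb"))
a=cv2.resize(fs["side"]["image"][90:215,200:325],(500,500)); b=cv2.resize(fs["wrist"]["image"],(300,225))
cv2.imwrite("pics/c2.png",np.hstack([a,cv2.copyMakeBorder(b,0,275,0,0,0)])[:,:,::-1])
E
```

```text
0.31 [2.2 0.6 4.6] [ 0.16 -0.64 -0.07] 0.389
0.46 [1.7 1.2 2.5] [ 0.21 -0.78 -0.04] 0.39
0.58 [2.3 1.3 2.8] [ 0.22 -0.8  -0.16] 0.391
0.61 False [2.1 1.4 2.7] [ 0.17 -0.81 -0.11] 0.391 16.6917
0.64 False [ 1.4 -0.4  0.3] [-0.11 -0.74 -0.04] 0.392 16.9417
0.67 False [-2.1 -0.1 -3.6] [-0.16 -0.38  0.07] 0.386 17.1917
```

View pics/c2.png

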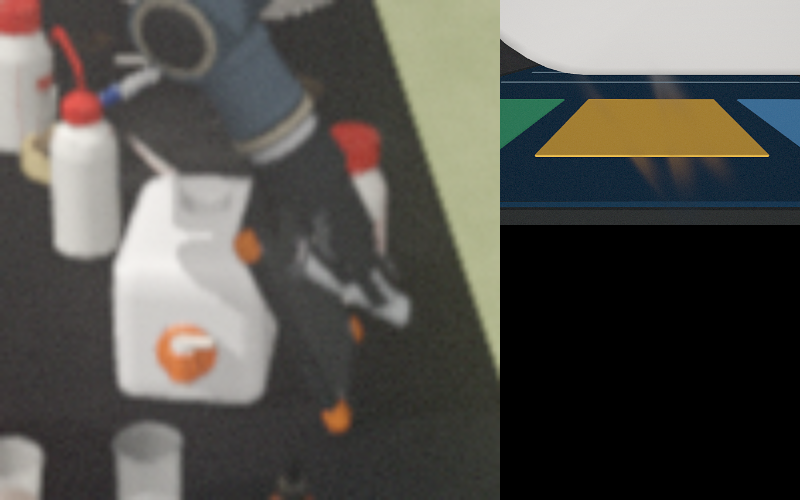

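Side view: the leg has swung out, foot at crop (395,305), and the display still leans on the tank. The force rose near 0.65 rad, which suggests the stop. I release, back out and measure the leg angle.

```bash
python3 - <<'E'
from h import *
from plant import robot, status, grab_frame
robot.grip(.58)
S=status.sense(); p=S["tcp_pos"]; print(S["wrist_force"].round(1))
p2=p+.045*(.8*xd+.6*zd); robot.move_straight(p2,vel=.12)
p3=p2+np.array([0,0,.16]); robot.move_straight(p3,vel=.25,attitude=att(-.3,yawt,1))
robot.goto([.50,-.02,.40],att(-.3,yawt,1))
print(status.sense()["t"],status.sense()["joint_pos"].round(2))
fs={n:grab_frame(n) for n in("side","top")}; pickle.dump(fs,open("f3.pkl","wb"))
for n,f in fs.items():
    P=cloud(f);I=f["image"].astype(int)
    X=P-O; x,y,z=X@xd,X@V,X@zd
    g=(abs(y)<.025)&(x>.012)&(x<.12)&(z>-.0)&(z<.14)&(P[...,2]>.01)
    print(n,"leg pts",g.sum())
    if g.sum()>10:
        q=np.c_[x[g],z[g]]; c=q.mean(0); d=np.linalg.svd(q-c)[2][0]; d*=-np.sign(d[1]); print(" angle",np.arctan2(d[0],-d[1]),"range x",q[:,0].min(),q[:,0].max(),"z",q[:,1].min(),q[:,1].max(),"y",y[g].min(),y[g].max())
    b=(abs(x-.007)<.006)&(abs(y)<.085)&(z>.01)&(z<.2)&(I.max(-1)<80)
    d=P[b]; nn=np.linalg.svd(d-d.mean(0))[2][2]; nn*=np.sign(nn[2]); print(" plane",len(d),"tilt",np.arcsin(nn[2]),"yaw",np.arctan2(nn[1],nn[0]),"mean x",x[b].mean())
    H=hsv(f);o=(H[...,0]>4)&(H[...,0]<18)&(H[...,1]>160)&(H[...,2]>100)
    k,l,s,ce=cv2.connectedComponentsWithStats(o.astype(np.uint8))
    for i in range(1,k):
        m=P[l==i].mean(0)
        if s[i,4]>2 and np.linalg.norm(m-[.45,-.16,.1])<.17: print(" or",s[i,4],m.round(3),np.round([(m-O)@xd,(m-O)@V,(m-O)@zd],3))
a=cv2.resize(fs["side"]["image"][90:215,200:325],(400,400)); b=cv2.resize(fs["top"]["image"][140:260,240:360],(400,400))
cv2.imwrite("pics/c3.png",np.hstack([a,b])[:,:,::-1])
E
```

```text
[ 0.4  0.  -0.1]
19.8333 [-0.56  0.27  0.72  1.58 -0.18  1.67 -1.59]
side leg pts 322
 angle 0.21124884140613828 range x 0.01202504955014416 0.09497312172031921 z 0.000799539654836567 0.13959009153937618 y -0.024977554611402816 0.024855363223564617
 plane 497 tilt 0.4483063303373771 yaw 2.9302234509027665 mean x 0.0074642265020731105
 or 5 [ 0.468 -0.235  0.18 ] [0.003 0.067 0.191]
 or 13 [ 0.497 -0.092  0.177] [ 0.    -0.079  0.189]
 or 48 [ 0.551 -0.084  0.073] [-0.087 -0.097  0.113]
 or 30 [ 0.419 -0.079  0.013] [ 0.01  -0.077  0.007]
top leg pts 336
 angle 0.5926274878046388 range x 0.012066707272132732 0.09467084331614656 z 0.008544385910409267 0.137842880153414 y -0.024580344803090907 0.02472095153093382
 plane 708 tilt 0.4588996772779667 yaw 2.9487968169364587 mean x 0.007289001952068124
 or 36 [ 0.55  -0.125  0.11 ] [-0.079 -0.056  0.149]
 or 36 [ 0.496 -0.098  0.244] [ 0.026 -0.073  0.25 ]
 or 29 [ 0.47  -0.235  0.18 ] [0.001 0.067 0.192]
 or 11 [ 0.413 -0.088  0.02 ] [ 0.016 -0.067  0.012]
 or 17 [ 0.388 -0.222  0.021] [0.016 0.069 0.013]
```

View pics/c3.png

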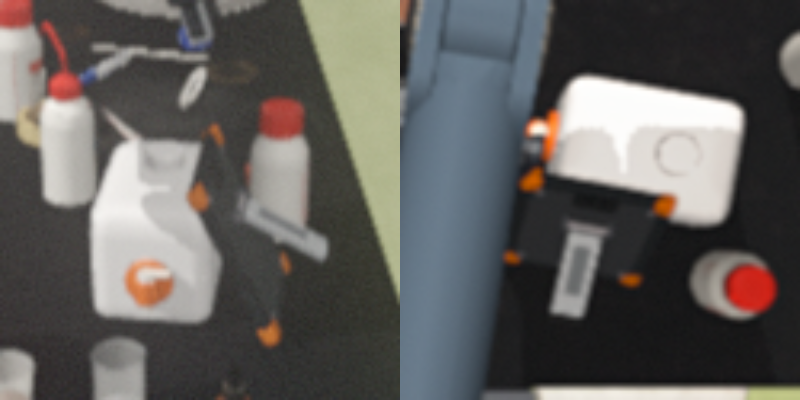

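The leg is well out, from crop (240,205) to (325,250) in the side view. The display slid a few mm and now leans about 0.45 rad with its top still on the tank, which fits the leg having reached its stop. I refit the pose and check the leg angle.

```bash
cat >> h.py <<'E'
def frame(Lx,yb,u0,v):
    h=-np.array([np.cos(yb),np.sin(yb),0]);V=np.array([h[1],-h[0],0])
    x=-h*np.cos(Lx)+K*np.sin(Lx); z=h*np.sin(Lx)+K*np.cos(Lx)
    # back plane meets z=0 at u0
    Oz=.007*np.sin(Lx); back=Oz+.007*np.sin(Lx)
    Ou=u0+back*np.tan(Lx)+.007*np.cos(Lx)
    return Ou*h+v*V+Oz*K, np.c_[x,V,z]
E
cat > refit.py <<'E'
from h import *
fs=pickle.load(open("f3.pkl","rb"))
Lx,yb,u0=.45,2.95,.416
for it in range(3):
  O1,R1=frame(Lx,yb,u0,.0757); res=[]
  for n,f in fs.items():
    P=cloud(f);I=f["image"].astype(int);X=(P-O1)@R1
    b=(abs(X[...,0]-.007)<.005)&(abs(X[...,1])<.07)&(X[...,2]>.01)&(X[...,2]<.19)&(I.max(-1)<80)
    d=P[b]; c=d.mean(0); nn=np.linalg.svd(d-c)[2][2]; nn*=np.sign(nn[2]); t=np.arcsin(nn[2]); y=np.arctan2(nn[1],nn[0])
    hh=-np.array([np.cos(yb),np.sin(yb),0]); res.append((t,y,c@hh-c[2]*np.tan(t),len(d)))
    if it==2:
      g=(abs(X[...,1])<.016)&(X[...,0]>.035)&(X[...,0]<.12)&(X[...,2]>-.0)&(X[...,2]<.13)
      q=np.c_[X[...,0][g],X[...,2][g]]; cq=q.mean(0); dd=np.linalg.svd(q-cq)[2][0]; dd*=-np.sign(dd[1])
      a=np.arctan2(q[:,0]-.015,.132-q[:,1]); print(n,"leg n",len(q),"fit",np.arctan2(dd[0],-dd[1]),"polar",np.median(a),"y",X[...,1][g].mean(),"maxr",np.hypot(q[:,0]-.015,.132-q[:,1]).max())
  r=np.array(res); Lx,yb,u0=r[:,0].mean(),r[:,1].mean(),r[:,2].mean(); print(r.round(4).tolist())
E
python3 refit.py
```

```text
[[0.4682, 2.9509, 0.4122, 461.0], [0.4665, 2.9492, 0.4133, 680.0]]
[[0.4687, 2.9508, 0.4121, 465.0], [0.4671, 2.9493, 0.4132, 678.0]]
side leg n 125 fit 0.5900316138988694 polar 0.6935759412221313 y -0.0031133037267408533 maxr 0.11681530752325646
top leg n 193 fit 0.6096174892531376 polar 0.6893981784406261 y 0.00013858179851606044 maxr 0.11860945967847536
[[0.4687, 2.9508, 0.412, 465.0], [0.4671, 2.9493, 0.4132, 678.0]]
```

The leg angle fits 0.62 rad, so it is fully open. Now the top grasp and lift.

```bash
cat > pick.py <<'E'
from h import *
from plant import robot, status, grab_frame
O1,R1=frame(.46,2.95,.4137,.0757)
def tool(R): return Rot.from_matrix(np.c_[-R[:,1],-R[:,0],-R[:,2]]).as_euler("xyz")
a=tool(R1); tcp=O1+.179*R1[:,2]
print(tcp)
robot.grip(.4)
pre=tcp+.10*R1[:,2]
robot.goto(pre,a)
print(status.sense()["joint_pos"].round(2))
print("contact",robot.move_straight(tcp,vel=.08,contact_N=4),status.sense()["tcp_pos"])
robot.grip(0,60); S=status.sense(); print(S["opening"],S["gripper_force"],S["wrist_force"].round(1),S["torque"].round(2),S["t"])
robot.move_straight(tcp+[-.01,0,.03],vel=.08); robot.move_straight(tcp+[-.02,0,.23],vel=.2)
S=status.sense(); print(S["wrist_force"].round(1),S["torque"].round(2),S["t"],S["joint_pos"].round(2))
m=np.array([np.cos(.107),np.sin(.107),0])
def pl(Lx,yaw): # display frame, back heading yaw, leaning back Lx
    m=np.array([np.cos(yaw),np.sin(yaw),0]); x=m*np.cos(Lx)-K*np.sin(Lx); z=m*np.sin(Lx)+K*np.cos(Lx); return np.c_[x,np.cross(z,x),z]
for pos,R in [([.5,-.05,.4],pl(0,2.2)),([.5,.02,.4],pl(0,1.5)),([.5,.1,.4],pl(0,.8)),([.48,.25,.4],pl(.2,.107)),([.48,.25,.4],pl(.41,.107))]:
    q=robot.inverse_kinematics(pos,tool(R)); print(None if q is None else q.round(2))
f=grab_frame("side");pickle.dump(f,open("f4.pkl","wb"));cv2.imwrite("pics/s4.png",f["image"][:,:,::-1])
E
python3 pick.py
```

```text
[ 0.47890845 -0.17000575  0.16350103]
[-0.06  0.52  0.45  1.56 -0.13  1.57  0.22]
contact False [ 0.47938642 -0.1701715   0.16386172]
0.15232202408504625 59.84203040599823 [ 2.2 -0.8  0.8] [-0.09 -0.45  0.  ] 23.5333
[ 0.2 -0.3 -4.7] [-0.23 -1.03  0.02] 25.225 [-0.1   0.31  0.48  1.53 -0.06  1.79  0.2 ]
[-0.45  0.07  0.5   1.72 -0.03  1.36 -0.88]
[-0.62  0.06  0.53  1.72 -0.03  1.36 -1.72]
[-0.77  0.08  0.53  1.71 -0.04  1.36 -2.57]
[ 0.28  0.47 -1.17  1.46  0.29  1.64  2.36]
[ 0.23  0.6  -1.18  1.36  0.25  1.82  2.31]
```

View pics/s4.png

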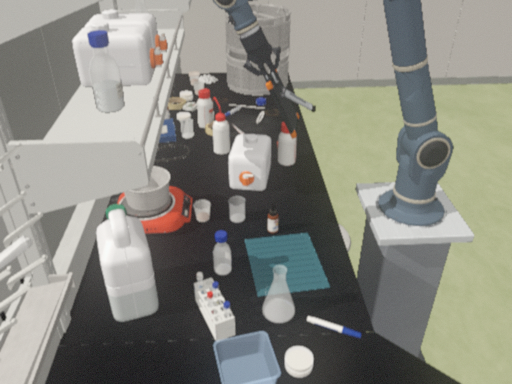

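The display hangs from the gripper with its leg open (295,95), clear of the tank, and the wrist carries 4.7 N. The media flask stands at (222,255). I carry it along straight lines, turning it in stages.

```bash
cat > carry.py <<'E'
from h import *
from plant import robot, status, grab_frame
def tool(R): return Rot.from_matrix(np.c_[-R[:,1],-R[:,0],-R[:,2]]).as_euler("xyz")
def pl(Lx,yaw):
    m=np.array([np.cos(yaw),np.sin(yaw),0]); x=m*np.cos(Lx)-K*np.sin(Lx); z=m*np.sin(Lx)+K*np.cos(Lx); return np.c_[x,np.cross(z,x),z]
try:
  for pos,R in [([.48,-.12,.42],pl(0,3.5)),([.50,-.05,.42],pl(0,4.3)),([.50,.05,.42],pl(0,5.1)),([.50,.15,.42],pl(0,5.8)),([.48,.25,.40],pl(.2,6.39))]:
    robot.move_straight(pos,vel=.12,attitude=tool(R)); S=status.sense(); print(pos,S["joint_pos"].round(2),round(S["t"],2),S["wrist_force"].round(1))
except robot.IKError as e:
  print("fail",pos,e); q=robot.inverse_kinematics(pos,tool(R)); print(q)
E
python3 carry.py
```

```text
[0.48, -0.12, 0.42] [-0.18  0.05  0.36  1.69 -0.02  1.41  0.54] 26.14 [-0.8 -0.9 -4.3]
[0.5, -0.05, 0.42] [-0.23  0.06  0.27  1.67 -0.02  1.41  1.19] 27.09 [-0.2 -0.5 -3.6]
[0.5, 0.05, 0.42] [-0.32  0.07  0.15  1.67 -0.01  1.41  1.79] 28.07 [-0.2 -0.5 -3.8]
[0.5, 0.15, 0.42] [-0.4   0.11  0.03  1.62 -0.    1.41  2.29] 29.06 [ 0.5 -0.1 -4.8]
[0.48, 0.25, 0.4] [-0.24  0.27 -0.36  1.49  0.    1.57  2.65] 30.58 [ 0.3 -0.2 -4.9]
```

```bash
cat > hi.py <<'E'
from h import *
from plant import robot, status, grab_frame
exec(open("carry.py").read().split("try:")[0])
R=pl(.41,.107); P0=np.array([.4549,.2504,.0])-.042*np.array([np.cos(.107),np.sin(.107),0])
hi=P0+.179*R[:,2]+[0,0,.12]
q=robot.inverse_kinematics(hi+[0,0,.09],tool(R)); print(q)
robot.goto(hi+[0,0,.09],tool(R)); robot.move_straight(hi,vel=.15)
S=status.sense(); print(S["joint_pos"].round(2),S["t"],S["tcp_pos"],hi)
fs={n:grab_frame(n) for n in("side","top")}; pickle.dump((fs,S,R),open("f5.pkl","wb"))
O2=S["tcp_pos"]-.179*R[:,2]
for n,f in fs.items():
    P=cloud(f);X=(P-O2)@R;H=hsv(f);I=f["image"]
    b=(abs(X[...,0]+.007)<.012)&(abs(X[...,1])<.075)&(X[...,2]>.01)&(X[...,2]<.14)
    A=np.c_[X[b][:,1:],np.ones(b.sum())]
    if b.sum()>50: print(n,b.sum(),"x=a*y+b*z+c",np.linalg.lstsq(A,X[b][:,0],rcond=None)[0].round(4))
    o=(H[...,0]>4)&(H[...,0]<18)&(H[...,1]>150)&(H[...,2]>90)&(abs(X)<.25).all(-1)
    k,l,s,ce=cv2.connectedComponentsWithStats(o.astype(np.uint8))
    for i in range(1,k):
        if s[i,4]>2: print(" or",s[i],X[l==i].mean(0).round(3))
a=cv2.resize(fs["side"]["image"][150:320,180:350],(400,400)); b=cv2.resize(fs["top"]["image"][140:260,120:240],(400,400))
cv2.imwrite("pics/c5.png",np.hstack([a,b])[:,:,::-1])
E
python3 hi.py
```

```text
[-0.20352211  0.40401002 -0.40109066  1.41462285 -0.03744029  1.7158076
  2.64623588]
[-0.18  0.46 -0.43  1.54 -0.01  1.54  2.65] 31.6083 [0.48433735 0.25412168 0.28650677] [0.48408321 0.25353458 0.28416463]
side 107 x=a*y+b*z+c [ 0.0145 -0.0038 -0.008 ]
 or [276 185   9  13  64] [-0.001  0.076  0.193]
 or [303 239   6   7  27] [-0.     0.079  0.012]
top 153 x=a*y+b*z+c [ 0.0218 -0.009  -0.0075]
 or [191 190   3   5   9] [ 0.001 -0.077  0.2  ]
 or [143 194   7   8  40] [0.004 0.072 0.184]
 or [221 196   7   6  13] [ 0.081 -0.16  -0.047]
 or [158 219   5   2  10] [-0.006  0.067  0.023]
```

View pics/c5.png

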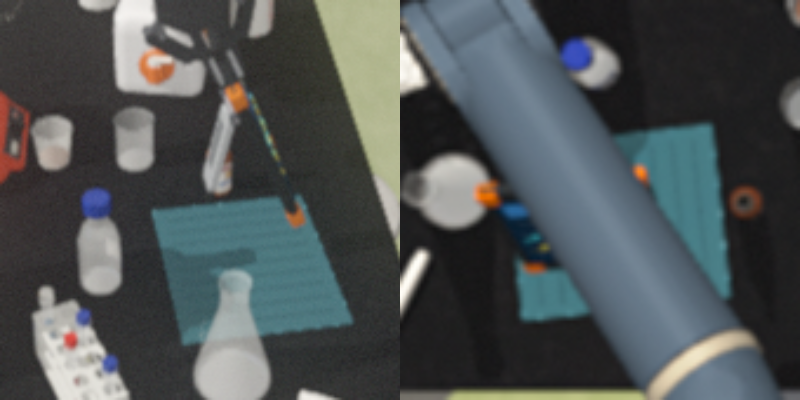

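Held as modelled: both orange corner sets fall within about 3 mm of prediction and the pitch is right, with the display over the mat (side crop from (235,95) to (295,215)). Now I lower it.

```bash
cat > down.py <<'E'
from h import *
from plant import robot, status, grab_frame
exec(open("carry.py").read().split("try:")[0])
R=pl(.41,.107); P0=np.array([.4549,.2504,.0])-.042*np.array([np.cos(.107),np.sin(.107),0])
b=P0+.179*R[:,2]
S=status.sense(); print("rot err",(Rot.from_euler("xyz",S["tcp_rot"])*Rot.from_euler("xyz",tool(R)).inv()).as_rotvec().round(4))
robot.move_straight(b+[0,0,.02],vel=.1)
robot.sleep(.3); print(status.sense()["tcp_pos"]-b,status.sense()["wrist_force"].round(1))
print(robot.move_straight(b-[0,0,.012],vel=.012,contact_N=3.5))
S=status.sense(); print(S["tcp_pos"]-b,S["wrist_force"].round(1),S["torque"].round(2),S["t"])
f=grab_frame("side");pickle.dump(f,open("f6.pkl","wb"))
cv2.imwrite("pics/c6.png",cv2.resize(f["image"][180:320,210:350],(600,600),interpolation=cv2.INTER_CUBIC)[:,:,::-1])
E
python3 down.py
```

```text
rot err [ 0.0016 -0.0038  0.0001]
[1.18998777e-04 7.98086616e-05 2.03396698e-02] [-0.7 -0.1 -4.5]
True
[ 4.20774944e-04 -4.35873913e-05  3.21752046e-03] [2.  0.9 4.7] [ 0.07 -0.29  0.07] 34.6167
```

View pics/c6.png

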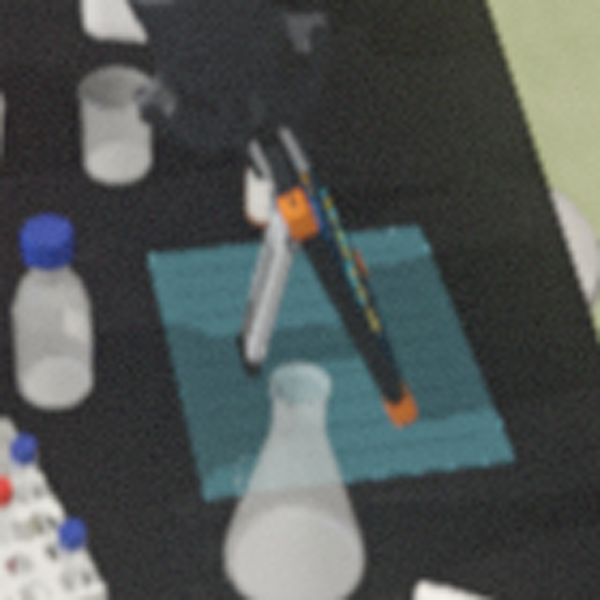

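Bottom edge (400,415) and foot (255,360) are both down on the mat, at the expected height. I release, retreat along the display's plane and check.

```bash
cat > rel.py <<'E'
from h import *
from plant import robot, status, grab_frame
exec(open("carry.py").read().split("try:")[0])
R=pl(.41,.107)
robot.grip(.35)
S=status.sense(); print(S["wrist_force"].round(1))
p=S["tcp_pos"]; robot.move_straight(p+.10*R[:,2],vel=.08); robot.move_straight(p+.10*R[:,2]+[0,0,.12],vel=.2)
q=status.sense()["joint_pos"].copy(); q[0]+= .8; robot.move_joints(q)
print(status.sense()["tcp_pos"],status.sense()["t"])
fs={n:grab_frame(n) for n in("side","top")}; pickle.dump(fs,open("f7.pkl","wb"))
P0=np.array([.4549,.2504,.0038])-.042*np.array([np.cos(.107),np.sin(.107),0])
for n,f in fs.items():
    P=cloud(f);X=(P-P0)@R;H=hsv(f)
    b=(abs(X[...,0]+.007)<.012)&(abs(X[...,1])<.075)&(X[...,2]>.02)&(X[...,2]<.19)
    if b.sum()>50: print(n,b.sum(),"x=a*y+b*z+c",np.linalg.lstsq(np.c_[X[b][:,1:],np.ones(b.sum())],X[b][:,0],rcond=None)[0].round(4))
    o=(H[...,0]>4)&(H[...,0]<18)&(H[...,1]>150)&(H[...,2]>90)&(abs(X)<.23).all(-1)
    k,l,s,ce=cv2.connectedComponentsWithStats(o.astype(np.uint8))
    for i in range(1,k):
        if s[i,4]>2: print(" or",s[i,4],X[l==i].mean(0).round(3))
a=cv2.resize(fs["side"]["image"][150:320,180:350],(400,400)); b=cv2.resize(fs["top"]["image"][130:250,110:230],(400,400))
cv2.imwrite("pics/c7.png",np.hstack([a,b])[:,:,::-1])
E
python3 rel.py
```

```text
[-0.5  0.4  0.3]
[ 0.54858903 -0.19406377  0.37599816] 38.7833
side 270 x=a*y+b*z+c [ 0.0059  0.0047 -0.0085]
 or 27 [-0.001 -0.067  0.199]
 or 3 [ 0.032 -0.147  0.073]
 or 58 [-0.     0.075  0.193]
 or 24 [-0.002  0.079  0.013]
top 807 x=a*y+b*z+c [ 0.0009  0.0023 -0.0073]
 or 40 [ 0.003 -0.068  0.188]
 or 41 [0.016 0.08  0.161]
 or 13 [ 0.034 -0.16   0.063]
 or 4 [-0.007 -0.015  0.18 ]
 or 12 [-0.007 -0.069  0.021]
 or 13 [-0.007  0.067  0.022]
```

View pics/c7.png

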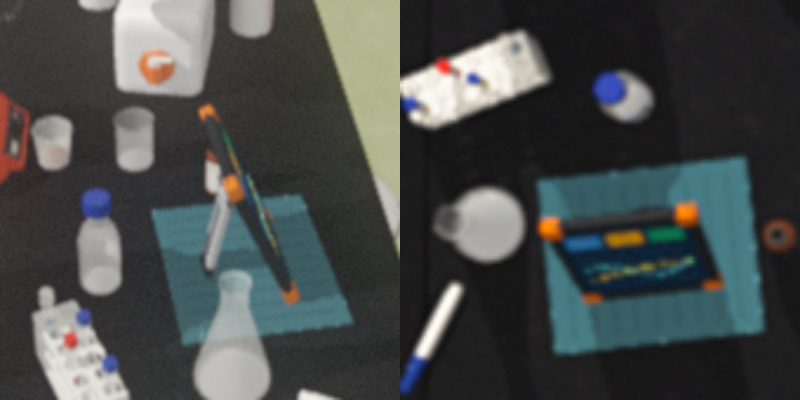

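The display stands on its edge and leg, square (slope under 0.006) and centred to within a few mm, screen to the robot. The flask is upright off the mat, and the conical flask, rack and dropper are untouched.

```bash
python3 -c "
from plant import robot, status, grab_frame
robot.sleep(.3); print(robot.close_job())"
```

```text
the job is handed in; nothing more can be done
None
```

The job is handed in, at about 39 s on the robot's clock: the display stands on the mat on its bottom edge and fully open leg, square, centred to within a few mm and screen towards the robot; the media flask is upright on the worktop clear of the mat, nothing fell, and the listed items were left alone.

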